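# Feel along the row of sole studs

### The job

The shoe stands sole up on its sprung jack. Run the fingertips lightly along the row of five studs on the edge of its sole, touching one stud at a time in order from the heel to the toe, and end the program while still holding the fingertips at rest on the last stud, at the toe. Never press the jack down to its stop or push hard against the shoe, and leave everything else on the bench where it lies.

Things in the scene. Friction and masses are not known exactly. Their poses are not given: they have to be found in the camera images.
- shoe (a joint): how far the sprung jack under the shoe has sunk, m: 0 up, 0.020 at its stop. The shoe (khaki upper, tan sole, 275 mm long, 90 mm wide at the ball, sole up, about 0.4 kg) moves only straight down on it and comes back up by itself; it starts to sink at 0.5 to 2.5 N and takes 0.3 N more per mm
- jack: the sprung jack: a plywood board 360 x 250 x 18 mm fixed to the bench, with two short steel posts carrying the shoe upside down above it. Origin: centre of the board's underside, on the bench; +x runs along the shoe from heel to toe (pointed round toe end at +x 140 mm, narrow heel end at -x 135 mm), z up. With the jack up the sole faces upward 158 to 170 mm above the bench
- stud1: the first, nearest the heel, of five equal steel studs in a curved row along one edge of the sole (the +y edge of the jack frame), 45 mm apart heel to toe and 13 mm in from the edge: a low round dome 16 mm across, standing 3 mm proud of the sole. Origin: the top of the dome; z up. It moves with the shoe
- stud2: the second, of five equal steel studs in a curved row along one edge of the sole (the +y edge of the jack frame), 45 mm apart heel to toe and 13 mm in from the edge: a low round dome 16 mm across, standing 3 mm proud of the sole. Origin: the top of the dome; z up. It moves with the shoe
- stud3: the third, of five equal steel studs in a curved row along one edge of the sole (the +y edge of the jack frame), 45 mm apart heel to toe and 13 mm in from the edge: a low round dome 16 mm across, standing 3 mm proud of the sole. Origin: the top of the dome; z up. It moves with the shoe
- stud4: the fourth, of five equal steel studs in a curved row along one edge of the sole (the +y edge of the jack frame), 45 mm apart heel to toe and 13 mm in from the edge: a low round dome 16 mm across, standing 3 mm proud of the sole. Origin: the top of the dome; z up. It moves with the shoe
- stud5: the fifth and last, nearest the toe, of five equal steel studs in a curved row along one edge of the sole (the +y edge of the jack frame), 45 mm apart heel to toe and 13 mm in from the edge: a low round dome 16 mm across, standing 3 mm proud of the sole. Origin: the top of the dome; z up. It moves with the shoe
- brush: bystander, to be left alone: glue brush, 170 mm long, 26 mm high, lying on the jack's board beside the shoe; origin under it near the ferrule, bristles to +x
- tin: bystander, to be left alone: small open steel tin, 48 mm across, 26 mm high, standing on the jack's board beside the toe; origin under its centre
- pot: bystander, to be left alone: white plastic bowl, 150 mm across, 85 mm high, on the bench; origin under its centre
- hammer: bystander, to be left alone: hammer lying on the bench, about 300 mm long, head at +x; origin on its underside
- jar: bystander, to be left alone: closed jar, 68 mm across, 100 mm high, on the bench; origin under its centre
- last: bystander, to be left alone: bare wooden shoe last, 225 mm long, 88 mm high, standing on the bench; origin under its middle
- ring: bystander, to be left alone: beige moulded ring, 100 mm across, 35 mm high, on the bench; origin under its centre

How it is judged (in metres and radians):
On the way, in this order (a step that is already met when the one before it is completed fails the run):
1. the fingertips touch the first (heel) stud (contact force between the fingers and stud1 above 0.3 N), for 0.1 s.
2. the fingertips touch the second stud (contact force between the fingers and stud2 above 0.3 N), for 0.1 s.
3. the fingertips touch the third stud (contact force between the fingers and stud3 above 0.3 N), for 0.1 s.
4. the fingertips touch the fourth stud (contact force between the fingers and stud4 above 0.3 N), for 0.1 s.
5. the fingertips touch the fifth (toe) stud (contact force between the fingers and stud5 above 0.3 N), for 0.1 s.
At the end, for the whole second after the job is handed in: the fingers rest on the fifth stud with more than 0.3 N and less than 15 N, the shoe is still (under 10 mm/s), the jack has sunk less than 19 mm, and every bystander is within 20 mm of where it was (contact force between the fingers and stud5 above 0.3 N and contact force between the fingers and jack below 15 N and value of joint shoe below 0.019 m and velocity of joint shoe between -0.01 and 0.01 m/s and distance of each of brush, tin, pot, hammer, jar, last, ring from where it was at the start of the episode below 0.02 m); the arm keeps its last pose, push and grip.
It fails at once if the jack is pressed down to its stop (sunk more than 19 mm) (value of joint shoe above 0.019 m).
It fails at once if the shoe is pushed hard or squeezed (more than 20 N) (contact force between anything else and jack above 20 N).
It fails at once if a bystander is lifted or moved more than 20 mm (distance of any of brush, tin, pot, hammer, jar, last, ring from where it was at the start of the episode above 0.02 m).
It also fails if it takes over 51 s, if anything falls off the work surface, if the arm or the gripper's body presses on something with over 40 N, if the wrist force passes 120 N, or if a joint passes its speed limit or range.

### The arm

A 7-joint arm with a two-finger parallel gripper is mounted at the origin on the work surface. World frame = base frame: x ahead of the robot, y to its left, z up, the work surface at z = 0. Lengths are in mm, angles in rad, forces in N, time in s.
With the tool pointing down it reaches from about 400 to 925 mm from the base axis. Payload 4.1 kg.
Tool frame: the origin (TCP) lies at the very end of the fingers, on their centre line; the grasp point (between the pads) lies 19 mm behind it; z points along the fingers, y is the line along which they close (so a half turn about z gives the same grasp; the last joint's range is limited). The gripper opens to 85 mm and grips with 20 to 120 N. Pads are 22 mm wide; open, the fingers measure 114 mm over their backs; the gripper's body (76 mm by 85 mm) begins 54 mm behind the grasp point. The pads swing forward as they close: fully open they stand 13 mm farther back than shut.
Start: joints at [-0.099, 0.398, 0.045, 1.537, -0.019, 1.207, -0.051], TCP at [650.034, 0.031, 231.347] pointing down, gripper open.
Joint ranges: [-2.82, 2.82], [-0.49, 2.23], [-1.37, 1.46], [0, 2.46], [-1.36, 4.5], [0.23, 2], [-2.94, 2.94]. Speed limits (rad/s): [2.57, 2.57, 3.14, 3.14, 3.14, 3.14, 3.14].

### API

Orientations are given as a unit quaternion [x, y, z, w].
In Python, from cell import manip, kinematics, vision, ticket gives the robot as it stands. Calls block until the motion is done:
- manip.move_to(position, orientation): joint-space move of the TCP to a pose.
- manip.move_linear(position, vel=150, rot=None, stop_force=None): straight line of the TCP; rot=None keeps the orientation; vel is the mean speed in mm/s. With stop_force (N) it stops when the force on the tool has changed by that much, and returns True; else False.
- manip.move_joints(angles): joint-space move.
- manip.gripper_to(opening): finger opening in mm; the grip force is fixed at half the most; returns when the fingers have stopped.
- manip.sleep(seconds).
- kinematics.inverse_kinematics(position, orientation): joint angles nearest the present ones, or None.
- manip.sense(): the state.
- vision.read_camera(name): name is "scene" or "side" or "wrist"; returns the picture (400x640x3 uint8, red, green, blue); there is no depth.
- vision.camera_model(name): a dict with "fx", "fy", "cx", "cy" (pixels), "dist_coeffs" ([k1, k2, p1, p2, k3] as OpenCV has them; the pictures are not rectified), "R" (3x3) and "t" (3): a world point X has camera coordinates R X + t. Camera axes: x right, y down, z forward; pixel columns grow to the right and rows downward; lengths in mm; the calibration is good to about 2 mm. A picture is of the moment at which its call begins: read the wrist's pose just before it. camera_model takes no time and is no camera call; for the wrist camera it gives the pose at the moment of the call.
A pose or a line that the arm cannot do raises manip.PlanningError and nothing moves.
- ticket.hand_in(): hands the job in; it is judged then, once.
The state is a dict: "clock": time; "joints": joint angles; "dq": joint speeds; "joint_efforts": joint torques, N m; "tool_pos": TCP position; "ee_rot": TCP orientation; "ft_force": force on the tool from outside, world axes, zero at the start; "torque": the same for the moment, N m; "finger_gap": finger opening in mm; "grip_force": force on a finger pad.
Only numpy, scipy, OpenCV 4.12 (cv2) and the standard library are available. Lean on these libraries where they do the work, as an engineer would, in place of code of your own. Each camera call takes 0.05 s, during which the arm holds its last target. There are 200 camera calls.

## Working session

There is one attempt and no reset: what is moved stays moved. The work goes in short steps, each a Python script; the robot and the scene stay as the last script left them, time stands still between calls to the robot, and variables do not carry over. Pictures are saved under pics/ and viewed, at most 10 in all, crops included, and the job is handed in when it is done.

```bash
mkdir -p pics; cat > h.py <<'E'
from cell import manip, kinematics, vision, ticket
import numpy as np, cv2
def shot(n,f):
    m=vision.camera_model(n); im=vision.read_camera(n); cv2.imwrite('pics/'+f,im[:,:,::-1]); np.save('pics/'+f+'.npy',m,allow_pickle=True); return m
E
python3 - <<'E'
from h import *
for n in ("scene","side","wrist"):
    m=shot(n,n+"0.png"); print(n,m['fx'],-np.array(m['R']).T@np.array(m['t']))
s=manip.sense();print(s['clock'],s['ee_rot'],s['ft_force'],s['finger_gap'])
a=[cv2.imread(f'pics/{n}0.png') for n in("scene","side","wrist")]
E
```

```text
scene 447.4597229119753 [1426.11300823  115.35543283  889.48494208]
side 361.08864626682964 [-76.79541505 792.87814628 949.02646904]
wrist 307.38442869399563 [650.18305011  70.29677342 372.73288763]
0.15 [ 7.07087046e-01  7.07126110e-01 -5.84167455e-04 -4.81721261e-04] [0.48687353 0.37505392 0.17219959] 85.46877587041918
```

View pics/scene0.png

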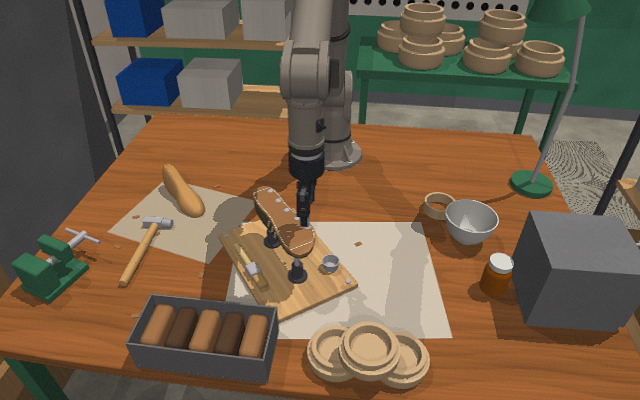

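View pics/side0.png

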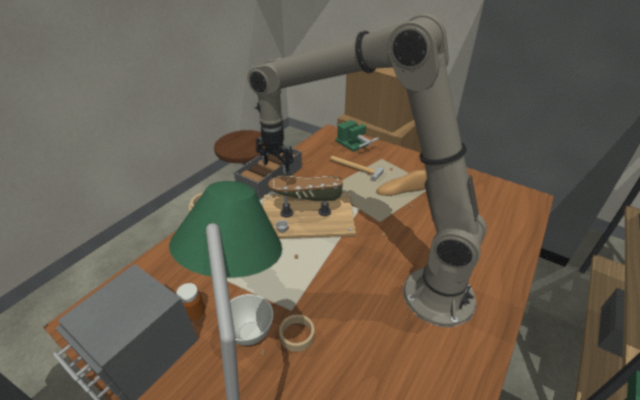

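View pics/wrist0.png

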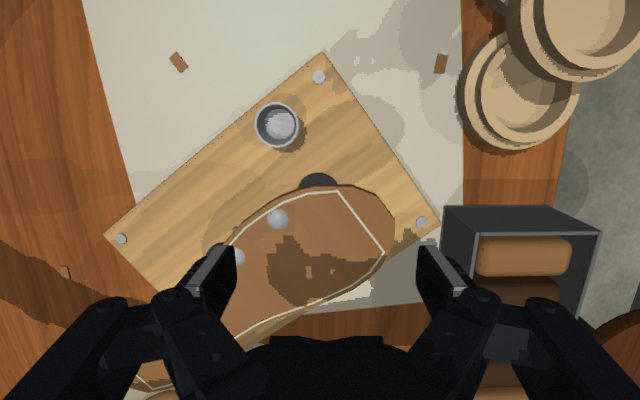

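The scene view shows the shoe at about (285,220), heel towards the robot and toe at the lower right. The wrist view shows studs 5 and 4 at (278,219) and (235,257), with the fingers hiding the others. I'll move up and to -y to see the whole row from two places.

```bash
python3 - <<'E'
from h import *
manip.gripper_to(0)
manip.move_linear([640,-110,330]); manip.sleep(.3); shot("wrist","w1.png")
manip.move_linear([540,-150,330]); manip.sleep(.3); shot("wrist","w2.png")
s=manip.sense();print(s['clock'],s['tool_pos'],s['finger_gap'])
a=[cv2.imread(f'pics/w{i}.png') for i in(1,2)]
for i in(1,2): cv2.imwrite(f'pics/w{i}b.png',a[i-1])
E
```

```text
3.6167 [ 540.35520862 -149.73873283  329.76060586] 0.21929284171359684
```

View pics/w1.png

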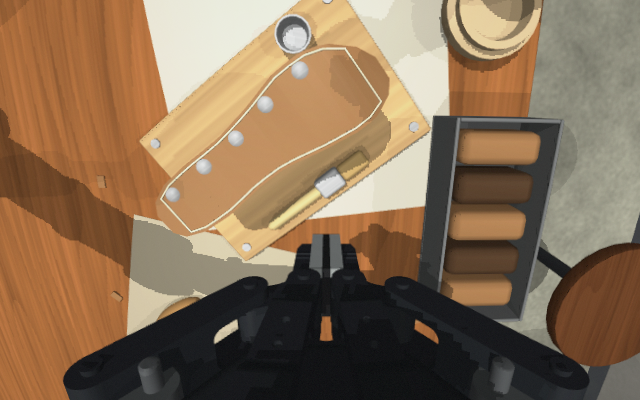

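View pics/w2.png

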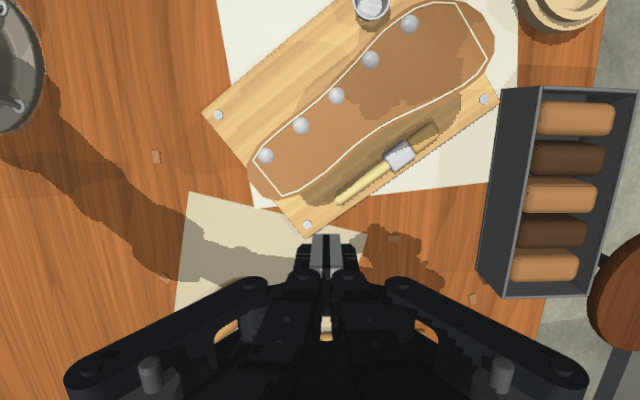

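Both views show all five studs as grey domes. In w1 they run from (173,195) at the heel to (300,70) at the toe, in w2 from (265,155) to (410,23). I'll refine the centroids and triangulate.

```bash
python3 - <<'E'
from h import *
P0={'w1':[(173,195),(204,166),(235,138),(265,104),(300,70)],'w2':[(265,155),(301,126),(336,95),(370,59),(410,23)]}
rays=[];
for k,ps in P0.items():
    m=np.load(f'pics/{k}.png.npy',allow_pickle=True).item(); im=cv2.imread(f'pics/{k}.png')
    hsv=cv2.cvtColor(im,cv2.COLOR_BGR2HSV); q=[]
    for x,y in ps:
        w=hsv[y-11:y+12,x-11:x+12,1]<70
        n,l,st,c=cv2.connectedComponentsWithStats(w.astype(np.uint8)); j=l[11,11]
        q.append(c[j]+[x-11,y-11]); print(k,q[-1].round(1),st[j,2:])
    K=np.array([[m['fx'],0,m['cx']],[0,m['fy'],m['cy']],[0,0,1.]])
    u=cv2.undistortPoints(np.array(q)[:,None],K,np.array(m['dist_coeffs']))[:,0]
    rays.append((np.c_[np.array(m['R']),m['t']],u))
X=cv2.triangulatePoints(rays[0][0].astype(float),rays[1][0].astype(float),rays[0][1].T,rays[1][1].T)
X=(X[:3]/X[3]).T; print(X.round(1)); print(np.linalg.norm(np.diff(X,axis=0),axis=1).round(1)); np.save('studs.npy',X)
# same at the assumed height 170 from each view
for P,u in rays:
    R,t=P[:,:3],P[:,3]; C=-R.T@t; d=np.c_[u,np.ones(5)]@R
    print((C+d*((170-C[2])/d[:,2])[:,None]).round(1))
E
```

```text
w1 [170.7 194.3] [ 18  23 218]
w1 [202.6 165.2] [ 19  20 230]
w1 [234.5 137.1] [ 20  20 236]
w1 [264.  103.3] [ 20  20 252]
w1 [298.6  69. ] [ 20  20 278]
w2 [264.3 154.8] [ 20  20 233]
w2 [299.9 124.5] [ 19  19 244]
w2 [335.3  94.4] [ 20  20 260]
w2 [369.3  58.6] [ 20  21 279]
w2 [408.7  22.6] [ 20  22 295]
[[ 480.3 -125.4  172.6]
 [ 515.4  -96.3  167.8]
 [ 549.6  -68.4  165.9]
 [ 580.8  -36.4  166.9]
 [ 615.    -5.8  170. ]]
[45.8 44.2 44.8 45.9]
[[ 479.  -126.2  170. ]
 [ 516.3  -95.8  170. ]
 [ 550.8  -68.   170. ]
 [ 581.4  -36.3  170. ]
 [ 615.    -5.8  170. ]]
[[ 479.8 -125.7  170. ]
 [ 515.6  -96.4  170. ]
 [ 549.5  -68.6  170. ]
 [ 580.4  -36.9  170. ]
 [ 615.    -5.9  170. ]]
```

The five studs come out 44–46 mm apart and 166–173 mm high, which fits the text. I'll touch stud 1 first.

```bash
cat >> h.py <<'E'
X=np.load('studs.npy') if __import__('os').path.exists('studs.npy') else None
def F():
    f=[]
    for _ in range(5): f.append(manip.sense()['ft_force'][2]); manip.sleep(.02)
    return round(float(np.mean(f)),2)
def touch(i,up=True,hover=184,low=160):
    p=X[i-1]; manip.move_linear([p[0],p[1],hover],vel=80); manip.sleep(.2); f0=F()
    hit=manip.move_linear([p[0],p[1],low],vel=10,stop_force=1.5)
    manip.sleep(.3); s=manip.sense(); f1=F()
    print(i,hit,s['tool_pos'].round(1) if hasattr(s['tool_pos'],'round') else s['tool_pos'],'f0',f0,'dF',round(f1-f0,2),s['clock'])
    if up and hit: manip.move_linear([p[0],p[1],hover],vel=80)
    return hit
E
python3 - <<'E'
from h import *
manip.move_linear([X[0][0],X[0][1],220]); touch(1,up=False)
shot("wrist","t1.png");shot("side","t1s.png")
E
```

```text
1 True [ 480.2 -125.4  171.8] f0 0.29 dF 1.61 7.0917
```

View pics/t1.png

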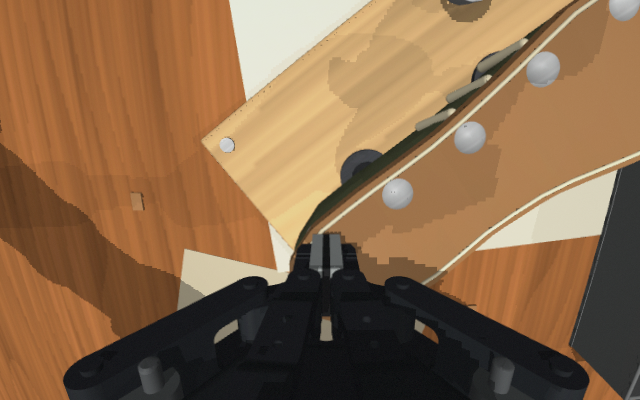

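The fingertips, at about (326,255), hide stud 1. The other studs are clear at (397,193), (470,137), (542,68) and (624,5). Contact came at z 171.8, as measured, with 1.6 N. On to the rest.

```bash
python3 - <<'E'
from h import *
manip.move_linear([X[0][0],X[0][1],184],vel=80)
for i in (2,3,4):
    if not touch(i): break
else:
    touch(5,up=False); manip.sleep(.5); print(F(),F(),manip.sense()['tool_pos'])
    shot("wrist","t5.png")
E
```

```text
2 True [515.2 -96.3 170. ] f0 0.18 dF 1.77 10.2667
3 True [549.5 -68.4 167.8] f0 0.17 dF 1.43 13.4583
4 True [580.7 -36.4 169. ] f0 0.23 dF 1.52 16.625
5 True [614.8  -5.8 171.6] f0 -0.19 dF 1.96 19.65
2.0 2.37 [614.32176108  -5.85632518 171.30525607]
```

View pics/t5.png

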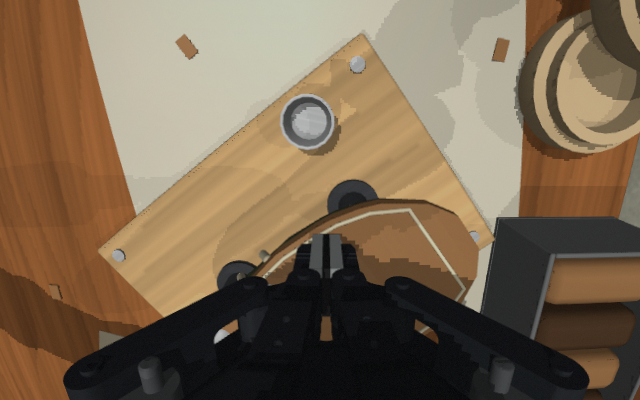

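The fingertips, at about (326,250), cover stud 5 and press with about 2 N. The tin at (308,122) stands untouched. I'll check that the contact is steady, then hand in.

```bash
python3 - <<'E'
from h import *
print(F(),manip.sense()['tool_pos']); manip.sleep(.6); f=F(); print(f,manip.sense()['tool_pos'])
if 1.2<f<5: print(ticket.hand_in())
E
```

```text
2.09 [614.34120945  -5.83585993 171.30552699]
1.54 [614.2791456   -5.80953467 171.28748272]
the job is handed in; nothing more can be done
None
```

I touched all five studs in order from heel to toe with about 1.5–2 N each, and handed the job in with the fingertips still resting on the toe stud; the verdict was not shown.

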